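# Feed a mounted fossil tooth through the scan guide

### The job

Pick up the wooden push stick and with its blade feed the small plaster block carrying the fossil tooth along the guide, past the sprung shoe and under the bridge, until it bears firmly against the stop, whose setting has to be found by feel: press it there with 5 to 15 N for half a second. The plaster is brittle, so never push harder than 20 N and keep the fingers off the block. Then draw the stick right out of the guide and lay it flat on the table, leaving the block in the guide at the stop and everything else where it was.

Things in the scene. Friction and masses are not known exactly. Their poses are not given: they have to be found in the camera images.
- guide: Fixed wooden feed guide: base 280 x 105 x 8 mm with a straight open-topped channel, 26 mm wide, between walls 24 mm high and 12 mm thick, from x = -70 to +130 mm. Origin: on the table, on the channel's centre line. Its x axis is the feed direction; the channel floor is 8 mm above the table.
- mouth (a point): Middle of the guide's open entry end, on the channel floor, at guide x = -150 mm. Here the flared walls stand 66 mm apart; they narrow to the 26 mm channel at guide x = -70 mm.
- shoe_point (a point): Innermost point of a sprung round steel shoe (24 mm across) that bulges 4 mm into the channel from its +y wall at guide x = -30 mm. The block pushes it aside against a drag of 4 to 10 N, between guide x = -50 and -8 mm of the block's centre; beyond, the block runs nearly free.
- bridge_mid (a point): Middle of the underside of the fixed grey bridge over the channel, 34 mm above the channel floor. It covers guide x = -10 to +25 mm; its top is 74 mm above the table.
- stop: Fixed wooden clamp bar with a black knob at guide x = +122 mm; origin on the table under it. It holds an aluminium stop slide, 22 mm wide and high, in the channel. The slide's face, which looks to guide -x, is clamped anywhere from guide x = +70 to +100 mm: not measured, to be felt. It is rigid and does not yield under 50 N.
- block_center (a point): Centre of the loose plaster block, half-way up: 36 mm long (x), 23 mm wide (y), 16 mm high, corners bevelled 6 x 3 mm, a brown fossil tooth 14 mm high on top, about 60 g. It starts flat on the channel floor in the flared mouth, its x roughly along the feed. At the stop its centre lies 18 mm short of the stop face.
- stick_grip (a point): Centre of the handle of the wooden push stick, half-way up (18 mm over the underside): a handle block 70 mm long (x), 24 mm wide (y), 36 mm high; about 90 g. Its x axis points from the handle to the blade tip. The stick lies flat on the table.
- stick_tip (a point): Centre of the blunt front end of the stick's blade, 245 mm ahead of stick_grip along its x and 11 mm lower. The blade is 12 mm wide and 14 mm high, 210 mm long from the handle to the tip; its underside is flush with the handle's.
- brush: Bystander: brush, 160 mm, lying beside the guide; origin under its middle.
- ammonite: Bystander: round fossil, 56 mm across, 13 mm high; origin under its centre.
- spare_block: Bystander: another, larger plaster block 50 x 34 x 18 mm with a bone splinter; origin under its centre.
- rib: Bystander: curved bone piece 112 mm long, 12 mm thick; origin on the table at its middle.
- shard: Bystander: flat rock piece 50 x 34 x 20 mm; origin under its centre.
- jar: Bystander: closed jar, 52 mm across, 70 mm high; origin under its centre.
Things that resemble listed ones, but are neither listed nor needed, are in the scene too. Leave any green or turquoise look-alike of the part that bears block_center alone.

How it is judged:
On the way, in this order (a step that is already met when the one before it is completed fails the run):
1. the block, pushed by the stick, has passed the shoe and is under the bridge or beyond (x of block_center in the frame of guide above 0.005 m and x of stick_tip in the frame of guide above -0.03 m), for 0.1 s.
2. the stick presses the block against the stop with at least 3 N for 0.3 s (contact force between block and stop above 3 N and contact force between stick and block above 3 N and x of block_center in the frame of guide above 0.045 m), for 0.3 s.
At the end, for the whole second after the job is handed in: The block lies flat and straight (within 0.12 rad) in the far channel where it was pressed against the stop (centre 48 to 86 mm beyond the guide's origin); the stick lies flat (within 0.1 rad) on the table, let go and at rest, its tip behind the guide's mouth (x of block_center in the frame of guide between 0.048 and 0.086 m and z of block_center in the frame of guide below 0.02 m and angle between the x axis of block_center and the x axis of guide, either way round below 0.12 rad and x of stick_tip in the frame of guide below -0.15 m and height (world z) of stick_grip below 0.024 m and height (world z) of stick_tip below 0.013 m and angle between stick_grip's own z axis and vertical below 0.1 rad and linear speed of each of stick, block below 0.01 m/s); the robot touches nothing.
It fails at once if the stick pushes the block with more than 20 N (contact force between stick and block above 20 N).
It fails at once if the fingers touch the block (contact force between the fingers and block above 0.5 N).
It fails at once if a bystander is shifted by more than 15 mm (distance of any of brush, ammonite, spare_block, rib, shard, jar from where it was at the start of the episode above 0.015 m).
It also fails if it takes over 64 s, if anything falls off the work surface, if the arm or the gripper's body presses on something with over 40 N, if the wrist force passes 120 N, or if a joint passes its speed limit or range.

### The arm

A 6-joint arm with a two-finger parallel gripper is mounted at the origin on the work surface. World frame = base frame: x ahead of the robot, y to its left, z up, the work surface at z = 0. Lengths are in m, angles in rad, forces in N, time in s.
With the tool pointing down it reaches from about 0.25 to 0.725 m from the base axis. Payload 4 kg.
Tool frame: the origin (TCP) lies at the very end of the fingers, on their centre line; the grasp point (between the pads) lies 19 mm behind it; x points along the fingers, z is the direction in which the jaws open and shut, and the axes are right-handed (so a half turn about x gives the same grasp; the last joint's range is limited). The gripper opens to 85 mm and grips with 20 to 120 N. Pads are 22 mm wide; open, the fingers measure 114 mm over their backs; the gripper's body (76 mm by 85 mm) begins 54 mm behind the grasp point. The pads swing forward as they close: fully open they stand 13 mm farther back than shut.
Start: joints at [1.23, 0.241, 0.005, 1.335, 0, 1.571], TCP at [0.167, 0.471, 0.231] pointing down, gripper open.
Joint ranges: [-2.72, 2.72], [-1.05, 1.87], [-1.09, 1.28], [-1.99, 2.15], [-1.42, 1.44], [-3.14, 3.14]. Speed limits (rad/s): [2.79, 2.79, 3.14, 3.14, 3.14, 3.14].

### API

Orientations are given as a unit quaternion [x, y, z, w].
In Python, from workcell import bot gives the robot as it stands.
- The arm moves only by the tool step_arm, never from a script. Its argument "series" is a list of rows, each an object of numbers: "x", "y", "z": the shift along the world's x, y, z in cm; "twist": the turn about the world's z in degrees; "jaw": the finger opening in cm, from 0 to 8.54. In form: [{"x": .., "y": .., "z": .., "twist": .., "jaw": ..}, ...]. A call has 1 to 10 rows; each row is the pose to reach, as a shift and turn from the pose measured when the call began; what a row does not reach only later rows make up. A row lasts 1/12 s, in which the tool goes at most 41.7 mm and 7.16 degrees, less where a joint would pass 70% of its speed; a pose out of reach is approached as far as the arm can. A call with a gripper value outside its range is refused whole. The fingers move at their own pace and stop on an object; the grip force is fixed at half the most. Time passes only in rows, so rows that repeat a pose let the fingers close. It gives the time, the measured TCP pose, the force and the opening at its end, in the units of the state.
- bot.get_obs(): the state, without advancing time (a new reading comes with each control period).
- bot.camera(name): name is "scene" or "top"; returns (picture, depth): 420x560x3 uint8, red, green, blue; 420x560 float32, m along the optical axis (not along the pixel's ray), 0 where there is no reading.
- bot.camera_info(name): a dict with "camera_matrix" (3x3 intrinsics, pixels), "D" ([k1, k2, p1, p2, k3] as OpenCV has them; the pictures are not rectified), "R" (3x3) and "t" (3): a world point X has camera coordinates R X + t. Camera axes: x right, y down, z forward; pixel columns grow to the right and rows downward; lengths in m; the calibration is good to about 2 mm. A picture is of the moment at which its call begins. camera_info takes no time and is no camera call.
- bot.job_done(): hands the job in, once; it reports no verdict.
The state is a dict: "clock": time; "joint_pos": joint angles; "joint_vel": joint speeds; "tau": joint torques, N m; "eef_pos": TCP position; "tool_rot": TCP orientation; "ft_force": force on the tool from outside, world axes, zero at the start; "ft_torque": the same for the moment, N m; "grip_width": finger opening in m.
Only numpy, scipy, OpenCV 4.12 (cv2) and the standard library are available. Lean on these libraries where they do the work, as an engineer would, in place of code of your own. Each camera call takes 0.05 s, during which the arm holds its last target.

## Working session

There is one attempt and no reset: what is moved stays moved. The work goes in short steps, Python scripts to look and compute and a tool call to move; the robot and the scene stay as the last step left them, time stands still between calls to the robot, and variables do not carry over. Pictures are saved under pics/ and viewed, and the job is handed in when it is done.

Besides the shell and the picture viewer there is one more tool, called by a JSON object that holds its "op" and its "data", one argument or row to a line. step_arm: Moves the arm, as the interface text tells. Its arguments: {"type":"object","properties":{"series":{"type":"array","items":{"type":"object","properties":{"x":{"type":"number"},"y":{"type":"number"},"z":{"type":"number"},"twist":{"type":"number"},"jaw":{"type":"number"}}}}},"required":["series"]}

```bash
mkdir -p pics; ls
cat > h.py <<'E'
import numpy as np, cv2
from workcell import bot
def ray(name,uv):
    c=bot.camera_info(name);K=np.array(c["camera_matrix"]);D=np.array(c["D"]);R=np.array(c["R"]);t=np.array(c["t"])
    p=cv2.undistortPoints(np.array(uv,float).reshape(-1,1,2),K,D).reshape(-1,2)
    d=np.c_[p,np.ones(len(p))]@R
    return -R.T@t,d
def onz(name,uv,z):
    o,d=ray(name,uv);s=(z-o[2])/d[:,2];return o+d*s[:,None]
def proj(name,X):
    c=bot.camera_info(name);R=np.array(c["R"]);t=np.array(c["t"])
    r,_=cv2.Rodrigues(R)
    return cv2.projectPoints(np.array(X,float).reshape(-1,1,3),r,t,np.array(c["camera_matrix"]),np.array(c["D"]))[0].reshape(-1,2)
def cloud(name,depth):
    v,u=np.mgrid[0:420,0:560];uv=np.c_[u.ravel(),v.ravel()]
    o,d=ray(name,uv);return (o+d*depth.reshape(-1,1)).reshape(420,560,3)
E
python3 - <<'E'
from h import *
for n in("top","scene"):
    p,d=bot.camera(n);cv2.imwrite(f"pics/{n}0.png",p[:,:,::-1]);np.savez(f"{n}0.npz",p=p,d=d)
    o,_=ray(n,[[280,210]]);print(n,o,onz(n,[[0,0],[559,0],[0,419],[559,419],[280,210]],0).round(3).tolist())
print(bot.get_obs())
E
```

```text
pics
top [0.45181574 0.00750613 1.02691524] [[1.023, 0.675, 0.0], [1.066, -0.691, 0.0], [0.046, 0.596, 0.0], [0.073, -0.658, 0.0], [0.529, -0.017, 0.0]]
scene [ 1.07429736 -0.24299463  0.94095779] [[-1.13, -0.671, 0.0], [-0.125, 1.757, 0.0], [0.739, -0.726, 0.0], [1.212, 0.374, 0.0], [0.474, 0.043, 0.0]]
{'clock': 0.1, 'joint_pos': array([1.23002983e+00, 2.41317663e-01, 3.85714904e-03, 1.33524870e+00,
       1.18828918e-05, 1.57080992e+00]), 'joint_vel': array([ 0.00152272, -0.00099627,  0.00183199, -0.00055083,  0.0014437 ,
        0.00119644]), 'tau': array([-3.31285200e-04, -3.73138547e+01,  2.53010148e+01,  1.08511603e-02,
       -1.64476160e-05, -6.91050150e-07]), 'eef_pos': array([0.16690551, 0.47069816, 0.23051131]), 'tool_rot': array([-0.40836256,  0.57809727,  0.407589  ,  0.57698766]), 'ft_force': array([0.17931068, 0.12716447, 0.28943449]), 'ft_torque': array([ 0.00987474,  0.02364734, -0.00346215]), 'grip_width': 0.08516708303710611}
```

View pics/top0.png

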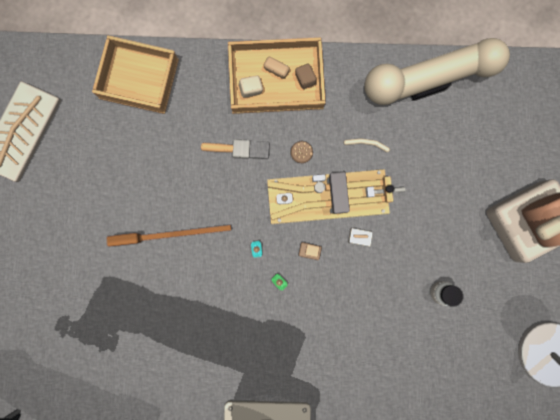

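View pics/scene0.png

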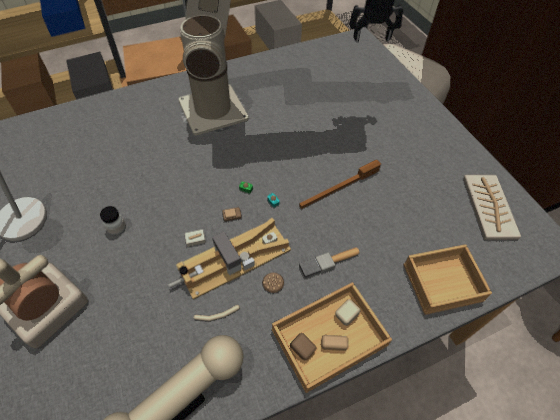

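The top view has the guide at about (270–390, 172–222) with feed to the right (world −y). The white block is in the mouth at (284,199), and the stick runs from its handle at (123,240) to its tip at (230,228). The look-alikes are turquoise at (257,249) and green at (279,282). Next I'll zoom in.

Run:
```python
from h import *
p=np.load("top0.npz")["p"];d=np.load("top0.npz")["d"]
def crop(p,u0,v0,w,h,s,f): cv2.imwrite(f,cv2.resize(p[v0:v0+h,u0:u0+w,::-1],None,fx=s,fy=s,interpolation=cv2.INTER_CUBIC))
crop(p,255,160,160,75,5,"pics/g.png");crop(p,100,215,140,40,5,"pics/s.png")
hsv=cv2.cvtColor(p,cv2.COLOR_RGB2HSV)
C=cloud("top",d)
# stick
m=np.zeros((420,560),np.uint8);m[215:255,100:240]=((hsv[215:255,100:240,1]>110)&(hsv[215:255,100:240,2]>50))*255
cs=cv2.findContours(m,cv2.RETR_EXTERNAL,cv2.CHAIN_APPROX_NONE)[0];c=max(cs,key=cv2.contourArea)
print(cv2.minAreaRect(c),cv2.boundingRect(c))
m2=np.zeros_like(m);cv2.drawContours(m2,[c],-1,255,-1)
v,u=np.where(m2>0)
q=C[v,u];print("z pct",np.percentile(q[:,2],[5,50,95]))
for a,b in((105,137),(145,232)):
    k=(u>=a)&(u<=b);print(a,b,np.c_[u,v][k].mean(0),np.percentile(C[v[k],u[k],2],[10,50,90]))
    l=cv2.fitLine(np.c_[u,v][k].astype(np.float32),cv2.DIST_L2,0,.01,.01).ravel();print(l)
# guide
v,u=np.where(np.ones((420,560)));
print("table z",np.median(C[260:270,180:230,2]))
```

```text
((168.4573211669922, 234.1158447265625), (10.049269676208496, 124.12503814697266), 83.6598129272461) (107, 225, 124, 21)
z pct [0.01161693 0.016256   0.03837305]
105 137 [122.17263844 239.27687296] [0.03358281 0.03618366 0.03851157]
[ 9.9242181e-01 -1.2287799e-01  1.2217264e+02  2.3927687e+02]
145 232 [187.50728155 232.02184466] [0.01180405 0.01411198 0.01639244]
[ 9.9340057e-01 -1.1469639e-01  1.8750728e+02  2.3202185e+02]
table z 0.00017625014484801138
```

View pics/g.png

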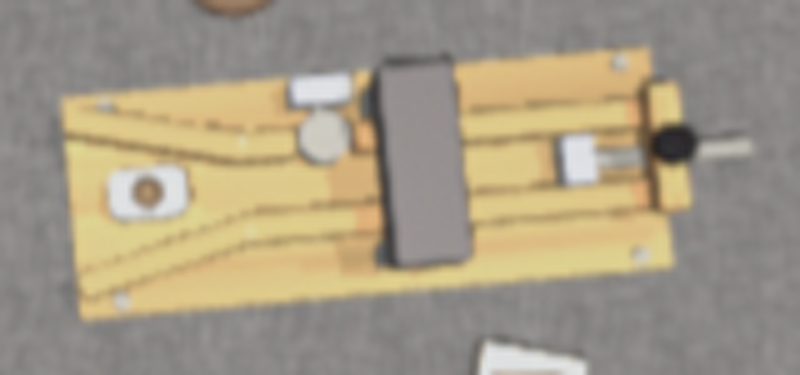

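View pics/s.png

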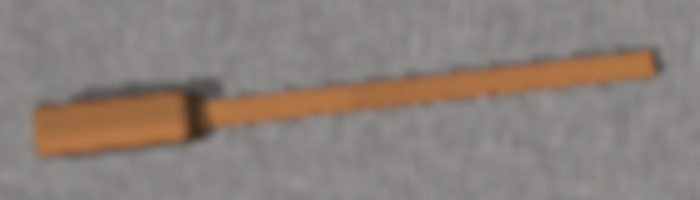

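```bash
cat >> h.py <<'E'
def cz(pts,u0,v0,z,s=5): return onz("top",np.array(pts,float)/s-0.4+[u0,v0],z)
E
python3 - <<'E'
from h import *
g=cz([(62,98),(80,320),(674,268),(650,48)],255,160,.008);print("base",g.round(4).tolist())
print("len",np.linalg.norm(g[3]-g[0]),np.linalg.norm(g[2]-g[1]),np.linalg.norm(g[1]-g[0]),np.linalg.norm(g[3]-g[2]))
ent=(g[0]+g[1])/2;ex=(g[2]+g[3])/2;a=ex-ent;a/=np.linalg.norm(a);mid=(ent+ex)/2;O=mid+a*.010;O[2]=0
Y=np.array([-a[1],a[0],0]);print("axis",a,np.degrees(np.arctan2(a[1],a[0])),"O",O)
def G(P): P=P-O;return np.c_[P@a,P@Y].round(4)
# wall inner edges at far section: floor/wall line (z .032 top edges)
print("base wall outer top edge", G(cz([(470,108),(640,98)],255,160,.032)),G(cz([(475,228),(645,212)],255,160,.032)))
print("wall inner top", G(cz([(470,142),(560,136)],255,160,.032)), G(cz([(475,193),(640,182)],255,160,.032)))
print("wall inner entry", G(cz([(245,160),(320,155)],255,160,.032)), G(cz([(250,210),(380,202)],255,160,.032)))
print("shoe",G(cz([(324,136)],255,160,.03)),"bridge",G(cz([(378,62),(395,266),(470,258),(452,56)],255,160,.074)))
print("slideface",G(cz([(560,136),(567,185)],255,160,.03)))
b=cz([(107,172),(185,165),(188,212),(110,219)],255,160,.024);print("block",b.mean(0),G(b),G(b).mean(0))
h=cz([(36,107),(185,95),(190,143),(40,155)],100,215,.036);print("handle",h.round(4).tolist(),h.mean(0))
t=cz([(652,50),(658,73)],100,215,.014);print("tip",t,t.mean(0))
d=t.mean(0)-h.mean(0);print(np.linalg.norm(d[:2]),np.degrees(np.arctan2(d[1],d[0])),"in guide",G(h.mean(0)[None]),G(t.mean(0)[None]))
d2=np.load("top0.npz")["d"];C=cloud("top",d2)
print(C[198:202,280:290,2].round(3)); print("floor z",C[200,330],C[180,283])
E
```

```text
base [[0.6011, 0.0157, 0.008], [0.4963, 0.0045, 0.008], [0.5281, -0.2743, 0.008], [0.6325, -0.2627, 0.008]]
len 0.2802237194862168 0.28062115811325156 0.10537811564227878 0.10505419964245068
axis [ 0.11263974 -0.99363589  0.        ] -83.53249254705561 O [ 0.56561707 -0.1391404   0.        ]
base wall outer top edge [[0.0375 0.0283]
 [0.1164 0.0262]] [[ 0.0341 -0.0273]
 [ 0.1129 -0.0267]]
wall inner top [[0.0359 0.0126]
 [0.0776 0.0117]] [[ 0.0357 -0.0112]
 [ 0.1121 -0.0127]]
wall inner entry [[-0.0685  0.0132]
 [-0.0338  0.0125]] [[-0.0684 -0.0101]
 [-0.0083 -0.0116]]
shoe [[-0.0308  0.0214]] bridge [[-0.0094  0.047 ]
 [-0.0109 -0.0439]
 [ 0.0224 -0.0432]
 [ 0.0236  0.0469]]
slideface [[ 0.0781  0.012 ]
 [ 0.0789 -0.011 ]]
block [ 0.5558173  -0.02523867  0.024     ] [[-0.1322  0.014 ]
 [-0.0958  0.0141]
 [-0.0964 -0.0078]
 [-0.1327 -0.0079]] [-0.114275  0.0031  ]
handle [[0.4577, 0.3736, 0.036], [0.4647, 0.3071, 0.036], [0.4431, 0.3037, 0.036], [0.4362, 0.3705, 0.036]] [0.45041458 0.33874609 0.036     ]
tip [[0.49128316 0.09890932 0.014     ]
 [0.4806684  0.09575462 0.014     ]] [0.48597578 0.09733197 0.014     ]
0.24401921727530454 -81.62037892184941 in guide [[-0.4878 -0.0606]] [[-0.2439 -0.0525]]
[[0.021 0.028 0.032 0.03  0.035 0.036 0.031 0.028 0.022 0.027]
 [0.027 0.02  0.032 0.031 0.032 0.034 0.03  0.026 0.025 0.023]
 [0.024 0.028 0.031 0.03  0.031 0.03  0.027 0.028 0.021 0.024]
 [0.023 0.022 0.023 0.021 0.024 0.023 0.022 0.022 0.028 0.025]]
floor z [ 0.55545344 -0.13392652  0.00937512] [ 0.60029635 -0.02217572  0.00732548]
```

Run:
```python
from h import *
from scipy.spatial.transform import Rotation as R
o=bot.get_obs();r=R.from_quat(o["tool_rot"]).as_matrix();print(r.round(3))
z=r[:,2];print("jaw dir deg",np.degrees(np.arctan2(z[1],z[0])),"want 8.4 mod 180")
print((np.array([.4504,.3387,.12])-o["eef_pos"])*100)
```

```text
[[-0.001 -0.942  0.334]
 [-0.002  0.334  0.942]
 [-1.     0.    -0.002]]
jaw dir deg 70.47473914488106 want 8.4 mod 180
[ 28.34944883 -13.1998157  -11.05113054]
```

{"op": "step_arm", "data": {
  "series": [
    {"x": 3,"y": -1.5,"z": -1,"twist": -6.5},
    {"x": 6,"y": -3,"z": -2,"twist": -13},
    {"x": 9.5,"y": -4.5,"z": -3.5,"twist": -19.5},
    {"x": 13,"y": -6,"z": -5,"twist": -26},
    {"x": 16.5,"y": -7.5,"z": -6.5,"twist": -33},
    {"x": 20,"y": -9,"z": -8,"twist": -40},
    {"x": 23,"y": -10.5,"z": -9,"twist": -47},
    {"x": 26,"y": -12,"z": -10,"twist": -54},
    {"x": 28.3,"y": -13.2,"z": -11,"twist": -61},
    {"x": 28.3,"y": -13.2,"z": -11,"twist": -62}
  ]
}}

```text
$.series[0]: bad value
```

```bash
cat > st.py <<'E'
from h import *
from scipy.spatial.transform import Rotation as R
o=bot.get_obs();r=R.from_quat(o["tool_rot"]).as_matrix();z=r[:,2]
print(o["clock"],o["eef_pos"].round(4),"jaw",np.degrees(np.arctan2(z[1],z[0])).round(2),o["ft_force"].round(2),o["grip_width"].round(4),"down",r[:,0].round(3))
E
python3 st.py
```

```text
Traceback (most recent call last):
  File "st.py", line 4, in <module>
    print(o["clock"],o["eef_pos"].round(4),"jaw",np.degrees(np.arctan2(z[1],z[0])).round(2),o["ft_force"].round(2),o["grip_width"].round(4),"down",r[:,0].round(3))
                                                                                                                   ^^^^^^^^^^^^^^^^^^^^^
AttributeError: 'float' object has no attribute 'round'
```

{"op": "step_arm", "data": {
  "series": [
    {"x": 3,"y": -1.5,"z": -1,"twist": -6.5,"jaw": 8.5},
    {"x": 6,"y": -3,"z": -2,"twist": -13,"jaw": 8.5},
    {"x": 9.5,"y": -4.5,"z": -3.5,"twist": -19.5,"jaw": 8.5},
    {"x": 13,"y": -6,"z": -5,"twist": -26,"jaw": 8.5},
    {"x": 16.5,"y": -7.5,"z": -6.5,"twist": -33,"jaw": 8.5},
    {"x": 20,"y": -9,"z": -8,"twist": -40,"jaw": 8.5},
    {"x": 23,"y": -10.5,"z": -9,"twist": -47,"jaw": 8.5},
    {"x": 26,"y": -12,"z": -10,"twist": -54,"jaw": 8.5},
    {"x": 28.3,"y": -13.2,"z": -11,"twist": -61,"jaw": 8.5},
    {"x": 28.3,"y": -13.2,"z": -11,"twist": -62,"jaw": 8.5}
  ]
}}

```text
clock: 0.93
eef_pos: [0.4528, 0.3352, 0.1176]
tool_rot: [-0.05, 0.707, 0.048, 0.704]
ft_force: [-1.0, -0.3, 0.1]
grip_width: 0.0852
```

```bash
sed -i 's/o\["grip_width"\].round(4)/round(o["grip_width"],4)/' st.py
python3 st.py
```

```text
0.9333 [0.4528 0.3352 0.1176] jaw 7.91 [-1.   -0.32  0.12] 0.0852 down [-0.003 -0.004 -1.   ]
```

{"op": "step_arm", "data": {
  "series": [
    {"x": -0.2,"y": 0.35,"z": -2,"twist": 0.5,"jaw": 8.5},
    {"x": -0.2,"y": 0.35,"z": -4,"twist": 0.5,"jaw": 8.5},
    {"x": -0.2,"y": 0.35,"z": -6,"twist": 0.5,"jaw": 8.5},
    {"x": -0.2,"y": 0.35,"z": -6.5,"twist": 0.5,"jaw": 8.5},
    {"x": -0.2,"y": 0.35,"z": -6.5,"twist": 0.5,"jaw": 8.5}
  ]
}}

```text
clock: 1.35
eef_pos: [0.4489, 0.3377, 0.0506]
tool_rot: [-0.054, 0.708, 0.05, 0.702]
ft_force: [0.3, -0.1, 0.5]
grip_width: 0.0852
```

```bash
python3 st.py
```

```text
1.35 [0.4489 0.3377 0.0506] jaw 8.46 [ 0.33 -0.13  0.51] 0.0852 down [-0.007 -0.007 -1.   ]
```

{"op": "step_arm", "data": {
  "series": [
    {"x": 0.15,"y": 0.1,"z": -1.5,"twist": 0,"jaw": 8.5},
    {"x": 0.15,"y": 0.1,"z": -3,"twist": 0,"jaw": 8.5},
    {"x": 0.15,"y": 0.1,"z": -4,"twist": 0,"jaw": 8.5},
    {"x": 0.15,"y": 0.1,"z": -4.4,"twist": 0,"jaw": 8.5},
    {"x": 0.15,"y": 0.1,"z": -4.4,"twist": 0,"jaw": 8.5},
    {"x": 0.15,"y": 0.1,"z": -4.4,"twist": 0,"jaw": 8.5},
    {"x": 0.15,"y": 0.1,"z": -4.4,"twist": 0,"jaw": 8.5}
  ]
}}

```text
clock: 1.93
eef_pos: [0.4511, 0.3393, 0.0077]
tool_rot: [-0.054, 0.707, 0.05, 0.703]
ft_force: [0.3, -0.1, -0.1]
grip_width: 0.0847
```

```bash
python3 st.py
```

```text
1.9333 [0.4511 0.3393 0.0077] jaw 8.47 [ 0.29 -0.08 -0.06] 0.0847 down [-0.006 -0.006 -1.   ]
```

{"op": "step_arm", "data": {
  "series": [
    {"x": 0,"y": 0,"z": -0.2,"twist": 0,"jaw": 5},
    {"x": 0,"y": 0,"z": -0.2,"twist": 0,"jaw": 3.5},
    {"x": 0,"y": 0,"z": -0.2,"twist": 0,"jaw": 2.5},
    {"x": 0,"y": 0,"z": -0.2,"twist": 0,"jaw": 2},
    {"x": 0,"y": 0,"z": -0.2,"twist": 0,"jaw": 1},
    {"x": 0,"y": 0,"z": -0.2,"twist": 0,"jaw": 0.5},
    {"x": 0,"y": 0,"z": -0.2,"twist": 0,"jaw": 0.5},
    {"x": 0,"y": 0,"z": -0.2,"twist": 0,"jaw": 0.5}
  ]
}}

```text
clock: 2.6
eef_pos: [0.4514, 0.3395, 0.006]
tool_rot: [-0.054, 0.707, 0.051, 0.703]
ft_force: [0.1, -0.3, 2.7]
grip_width: 0.0232
```

```bash
python3 st.py
```

```text
2.6 [0.4514 0.3395 0.006 ] jaw 8.46 [ 0.07 -0.28  2.71] 0.0232 down [-0.005 -0.005 -1.   ]
```

{"op": "step_arm", "data": {
  "series": [
    {"x": 0,"y": 0,"z": 0.7,"twist": 0,"jaw": 0.5},
    {"x": 0,"y": 0,"z": 1.5,"twist": -0.6,"jaw": 0.5},
    {"x": 0,"y": 0,"z": 2.5,"twist": -1.2,"jaw": 0.5},
    {"x": 0,"y": 0,"z": 3,"twist": -1.9,"jaw": 0.5},
    {"x": 0,"y": 0,"z": 3,"twist": -1.9,"jaw": 0.5},
    {"x": 0,"y": 0,"z": 3,"twist": -1.9,"jaw": 0.5},
    {"x": 0,"y": 0,"z": 3,"twist": -1.9,"jaw": 0.5}
  ]
}}

```text
clock: 3.18
eef_pos: [0.4513, 0.3394, 0.036]
tool_rot: [-0.042, 0.708, 0.039, 0.704]
ft_force: [-0.4, -0.3, -1.9]
grip_width: 0.0233
```

```bash
python3 st.py
cat > look.py <<'E'
from h import *
import sys
O=np.array([.56562,-.13914,0]);a=np.array([.11264,-.99364,0]);Y=np.array([.99364,.11264,0])
def G(P): P=P-O;return np.c_[P@a,P@Y,P[:,2]].round(4)
n=sys.argv[1]
for c in ("top","scene"):
    p,d=bot.camera(c);np.savez(f"{c}_{n}.npz",p=p,d=d)
    u0,v0,w,h=((100,160,320,100) if c=="top" else (160,140,240,160))
    cv2.imwrite(f"pics/{c}_{n}.png",cv2.resize(p[v0:v0+h,u0:u0+w,::-1],None,fx=(2.5 if c=="top" else 3.3),fy=(2.5 if c=="top" else 3.3),interpolation=cv2.INTER_CUBIC))
    hsv=cv2.cvtColor(p,cv2.COLOR_RGB2HSV)
    if c=="top":
        m=((hsv[:,:,0]<14)&(hsv[:,:,1]>140)&(hsv[:,:,2]>60)).astype(np.uint8)*255;m[:150]=0;m[260:]=0;m[:,:90]=0;m[:,330:]=0
        cs=cv2.findContours(m,cv2.RETR_EXTERNAL,cv2.CHAIN_APPROX_NONE)[0]
        C=cloud(c,d)
        for q in sorted(cs,key=cv2.contourArea)[-2:]:
            print(cv2.boundingRect(q),cv2.minAreaRect(q))
            mm=np.zeros_like(m);cv2.drawContours(mm,[q],-1,255,-1);mm=cv2.erode(mm,np.ones((2,2)))
            v,u=np.where(mm>0)
            if len(u)<20: continue
            P=C[v,u];g=G(P);s=np.argsort(g[:,0]);N=max(1,len(s)//6)
            for k in range(6): print("   ",np.median(g[s[k*N:(k+1)*N]],0).round(4))
E
python3 look.py l1
```

```text
3.1833 [0.4513 0.3394 0.036 ] jaw 6.57 [-0.44 -0.33 -1.92] 0.0233 down [-0.006 -0.005 -1.   ]
(118, 235, 38, 9) ((136.5, 239.0), (8.0, 37.0), 90.0)
    [-0.4789 -0.0646  0.0661]
    [-0.4704 -0.0656  0.0655]
    [-0.4642 -0.068   0.0669]
    [-0.4492 -0.064   0.0484]
    [-0.4313 -0.0622  0.0434]
    [-0.4231 -0.0627  0.0443]
(163, 231, 52, 7) ((188.48876953125, 233.8705596923828), (2.945406913757324, 51.32804489135742), 85.03025817871094)
    [-0.3796 -0.0616  0.0446]
    [-0.3628 -0.0634  0.0442]
    [-0.3373 -0.0622  0.0438]
    [-0.3212 -0.0622  0.0447]
    [-0.3078 -0.0628  0.0432]
    [-0.2931 -0.0619  0.0438]
```

View pics/top_l1.png

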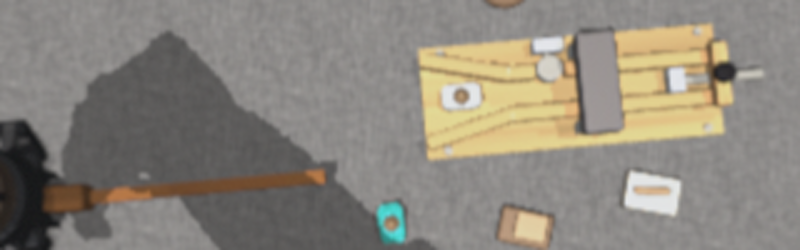

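View pics/scene_l1.png

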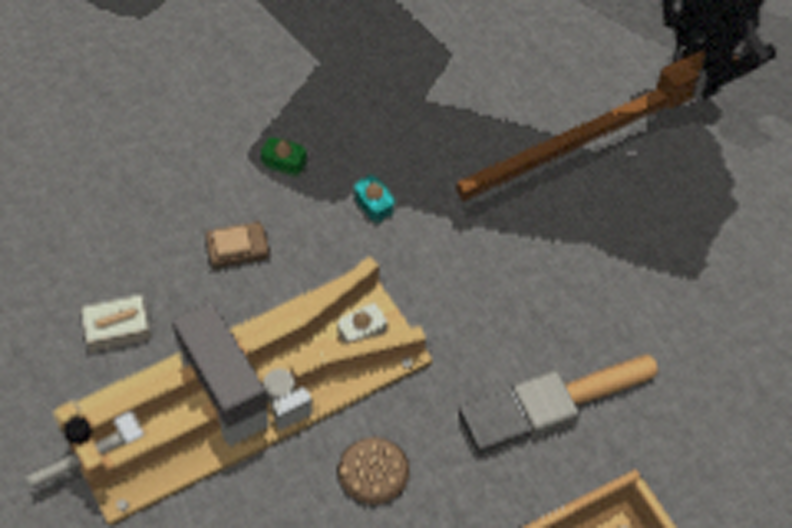

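Run:
```python
from h import *
O=np.array([.56562,-.13914,0]);a=np.array([.11264,-.99364,0]);Y=np.array([.99364,.11264,0])
p=np.load("top_l1.npz")["p"]
cv2.imwrite("pics/tipz.png",cv2.resize(p[215:250,150:240,::-1],None,fx=8,fy=8,interpolation=cv2.INTER_CUBIC))
```

```text
(no output)
```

View pics/tipz.png

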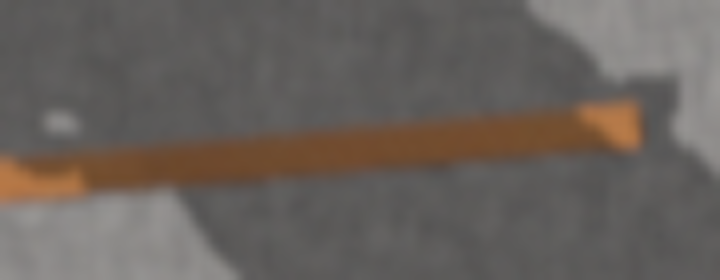

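Run:
```python
from h import *
O=np.array([.56562,-.13914,0]);a=np.array([.11264,-.99364,0]);Y=np.array([.99364,.11264,0])
def G(P): P=P-O;return np.c_[P@a,P@Y].round(4)
print(G(cz([(637,101),(640,151),(200,147),(203,184)],150,215,.044,8)))
print("TCP",G(np.array([[.4513,.3394,0]])))
# move: along a by dx, along Y by dy
for gx,gy in((-.165,.002),): 
    t=np.array([-.4884,-.0597]);
```

```text
[[-0.2446 -0.0543]
 [-0.2448 -0.0684]
 [-0.3678 -0.0564]
 [-0.3676 -0.0669]]
TCP [[-0.4884 -0.0597]]
```

{"op": "step_arm", "data": {
  "series": [
    {"x": 1.4,"y": -1.3,"z": 0,"twist": 0,"jaw": 0.5},
    {"x": 2.8,"y": -2.7,"z": 0,"twist": 0,"jaw": 0.5},
    {"x": 4.3,"y": -4.1,"z": 0,"twist": 0,"jaw": 0.5},
    {"x": 5.7,"y": -5.4,"z": 0,"twist": 0,"jaw": 0.5},
    {"x": 6.7,"y": -6.3,"z": 0,"twist": 0,"jaw": 0.5},
    {"x": 7.1,"y": -6.7,"z": -0.5,"twist": 0,"jaw": 0.5},
    {"x": 7.1,"y": -6.7,"z": -1,"twist": 0,"jaw": 0.5},
    {"x": 7.1,"y": -6.7,"z": -1.5,"twist": 0,"jaw": 0.5},
    {"x": 7.1,"y": -6.7,"z": -1.8,"twist": 0,"jaw": 0.5},
    {"x": 7.1,"y": -6.7,"z": -1.8,"twist": 0,"jaw": 0.5}
  ]
}}

```text
clock: 4.12
eef_pos: [0.5203, 0.2725, 0.0161]
tool_rot: [-0.043, 0.709, 0.039, 0.703]
ft_force: [-0.9, 0.4, -1.7]
grip_width: 0.0233
```

```bash
cat >> st.py <<'E'
O=np.array([.56562,-.13914,0]);a=np.array([.11264,-.99364,0]);Y=np.array([.99364,.11264,0])
P=o["eef_pos"]-O;f=o["ft_force"];print("tip G",round(P@a+.2437,4),round(P@Y-.0016,4),"underside",round(P[2]-.006,4),"feed force",round(-f@a,2),"lat",round(f@Y,2),"jawerr",round(np.degrees(np.arctan2(z[1],z[0]))-6.47,2))
E
python3 st.py; python3 look.py l2 >/dev/null
```

```text
4.1167 [0.5203 0.2725 0.0161] jaw 6.64 [-0.92  0.44 -1.69] 0.0233 down [-0.009 -0.007 -1.   ]
tip G -0.1704 -0.0002 underside 0.0101 feed force 0.54 lat -0.87 jawerr 0.17
```

View pics/top_l2.png

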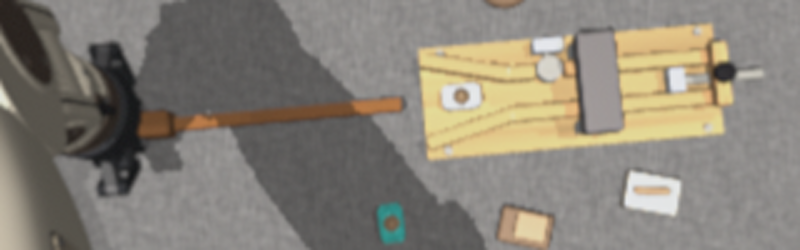

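View pics/scene_l2.png

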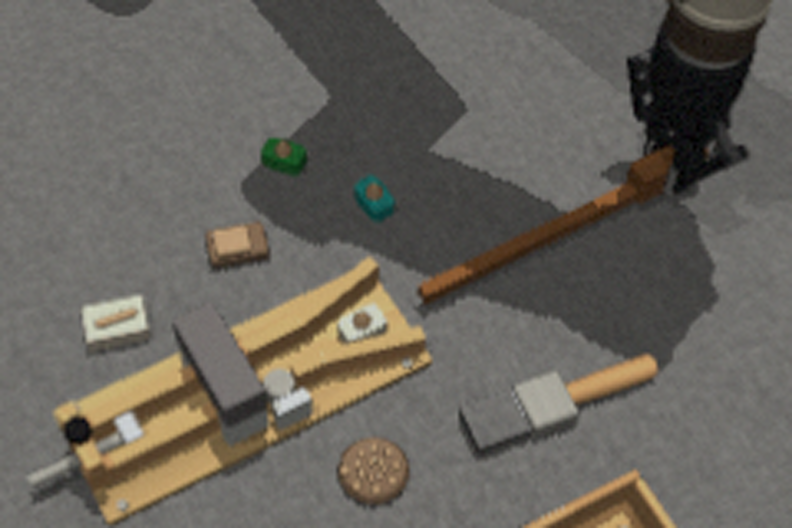

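{"op": "step_arm", "data": {
  "series": [
    {"x": 0.25,"y": -0.6,"z": 0.1,"twist": 0,"jaw": 0.5},
    {"x": 0.35,"y": -1.3,"z": 0.1,"twist": -0.1,"jaw": 0.5},
    {"x": 0.42,"y": -2,"z": 0.1,"twist": -0.2,"jaw": 0.5},
    {"x": 0.5,"y": -2.6,"z": 0.1,"twist": -0.2,"jaw": 0.5},
    {"x": 0.56,"y": -3.1,"z": 0.1,"twist": -0.2,"jaw": 0.5},
    {"x": 0.58,"y": -3.4,"z": 0.1,"twist": -0.2,"jaw": 0.5},
    {"x": 0.58,"y": -3.4,"z": 0.1,"twist": -0.2,"jaw": 0.5}
  ]
}}

```text
clock: 4.8
eef_pos: [0.5271, 0.2377, 0.0183]
tool_rot: [-0.041, 0.709, 0.037, 0.703]
ft_force: [0.3, -0.3, -0.7]
grip_width: 0.0233
```

```bash
python3 st.py
```

```text
4.8 [0.5271 0.2377 0.0183] jaw 6.36 [ 0.26 -0.29 -0.7 ] 0.0233 down [-0.007 -0.006 -1.   ]
tip G -0.1351 0.0025 underside 0.0123 feed force -0.31 lat 0.23 jawerr -0.11
```

{"op": "step_arm", "data": {
  "series": [
    {"x": 0.02,"y": -0.2,"z": 0,"twist": 0,"jaw": 0.5},
    {"x": 0.04,"y": -0.4,"z": 0,"twist": 0,"jaw": 0.5},
    {"x": 0.06,"y": -0.6,"z": 0,"twist": 0,"jaw": 0.5},
    {"x": 0.08,"y": -0.8,"z": 0,"twist": 0,"jaw": 0.5},
    {"x": 0.1,"y": -1.0,"z": 0,"twist": 0,"jaw": 0.5},
    {"x": 0.12,"y": -1.2,"z": 0,"twist": 0,"jaw": 0.5},
    {"x": 0.14,"y": -1.4,"z": 0,"twist": 0,"jaw": 0.5},
    {"x": 0.16,"y": -1.6,"z": 0,"twist": 0,"jaw": 0.5},
    {"x": 0.18,"y": -1.8,"z": 0,"twist": 0,"jaw": 0.5},
    {"x": 0.2,"y": -2,"z": 0,"twist": 0,"jaw": 0.5}
  ]
}}

```text
clock: 5.63
eef_pos: [0.5291, 0.2175, 0.0183]
tool_rot: [-0.041, 0.709, 0.037, 0.703]
ft_force: [-0.7, 0.3, -1.0]
grip_width: 0.0231
```

```bash
python3 st.py
```

```text
5.6333 [0.5291 0.2175 0.0183] jaw 6.36 [-0.67  0.29 -0.98] 0.0231 down [-0.007 -0.006 -1.   ]
tip G -0.1148 0.0023 underside 0.0123 feed force 0.36 lat -0.64 jawerr -0.11
```

{"op": "step_arm", "data": {
  "series": [
    {"x": 0.0,"y": -0.2,"z": 0,"twist": 0,"jaw": 0.5},
    {"x": 0.0,"y": -0.4,"z": 0,"twist": 0,"jaw": 0.5},
    {"x": 0.0,"y": -0.6,"z": 0,"twist": 0,"jaw": 0.5},
    {"x": 0.0,"y": -0.8,"z": 0,"twist": 0,"jaw": 0.5},
    {"x": 0.01,"y": -1.0,"z": 0,"twist": 0,"jaw": 0.5},
    {"x": 0.02,"y": -1.2,"z": 0,"twist": 0,"jaw": 0.5},
    {"x": 0.03,"y": -1.4,"z": 0,"twist": 0,"jaw": 0.5},
    {"x": 0.04,"y": -1.6,"z": 0,"twist": 0,"jaw": 0.5},
    {"x": 0.05,"y": -1.8,"z": 0,"twist": 0,"jaw": 0.5},
    {"x": 0.07,"y": -2,"z": 0,"twist": 0,"jaw": 0.5}
  ]
}}

```text
clock: 6.47
eef_pos: [0.5298, 0.1973, 0.0182]
tool_rot: [-0.041, 0.709, 0.037, 0.703]
ft_force: [-0.1, 0.9, -1.6]
grip_width: 0.0232
```

```bash
python3 st.py;python3 look.py l3 >/dev/null
```

```text
6.4667 [0.5298 0.1973 0.0182] jaw 6.36 [-0.05  0.92 -1.58] 0.0232 down [-0.007 -0.006 -1.   ]
tip G -0.0947 0.0007 underside 0.0122 feed force 0.92 lat 0.05 jawerr -0.11
```

View pics/scene_l3.png

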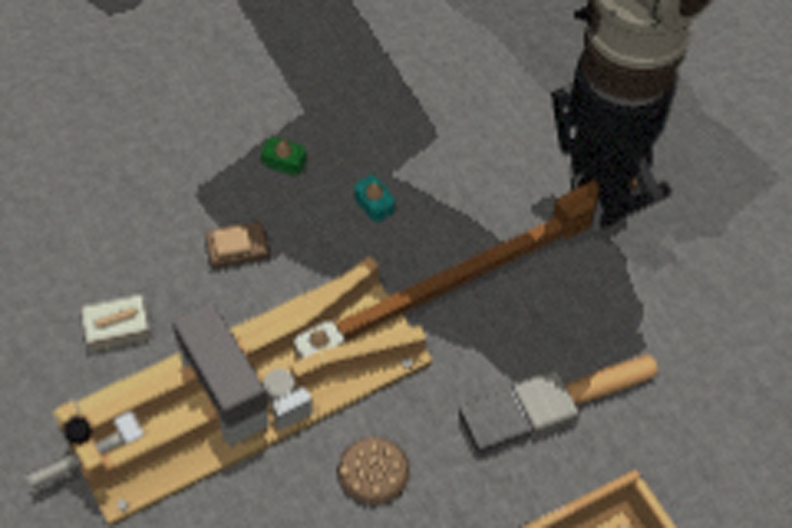

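View pics/top_l3.png

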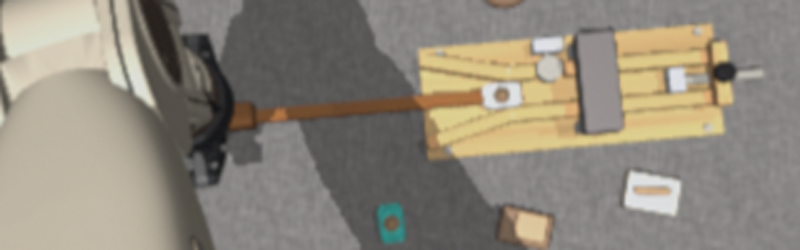

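{"op": "step_arm", "data": {
  "series": [
    {"x": 0.01,"y": -0.15,"z": 0,"twist": 0,"jaw": 0.5},
    {"x": 0.02,"y": -0.3,"z": 0,"twist": 0,"jaw": 0.5},
    {"x": 0.03,"y": -0.45,"z": 0,"twist": 0,"jaw": 0.5},
    {"x": 0.05,"y": -0.6,"z": 0,"twist": 0,"jaw": 0.5},
    {"x": 0.06,"y": -0.75,"z": 0,"twist": 0,"jaw": 0.5},
    {"x": 0.08,"y": -0.9,"z": 0,"twist": 0,"jaw": 0.5},
    {"x": 0.1,"y": -1.05,"z": 0,"twist": 0,"jaw": 0.5},
    {"x": 0.12,"y": -1.2,"z": 0,"twist": 0,"jaw": 0.5},
    {"x": 0.14,"y": -1.35,"z": 0,"twist": 0,"jaw": 0.5},
    {"x": 0.15,"y": -1.5,"z": 0,"twist": 0,"jaw": 0.5}
  ]
}}

```text
clock: 7.4
eef_pos: [0.5313, 0.182, 0.0182]
tool_rot: [-0.041, 0.709, 0.037, 0.703]
ft_force: [1.1, 0.1, -1.5]
grip_width: 0.0234
```

```bash
python3 st.py
```

```text
7.4 [0.5313 0.182  0.0182] jaw 6.33 [ 1.08  0.11 -1.45] 0.0234 down [-0.007 -0.006 -1.   ]
tip G -0.0792 0.0005 underside 0.0122 feed force -0.01 lat 1.09 jawerr -0.14
```

{"op": "step_arm", "data": {
  "series": [
    {"x": 0.01,"y": -0.1,"z": 0,"twist": 0,"jaw": 0.5},
    {"x": 0.02,"y": -0.2,"z": 0,"twist": 0,"jaw": 0.5},
    {"x": 0.03,"y": -0.3,"z": 0,"twist": 0,"jaw": 0.5},
    {"x": 0.04,"y": -0.4,"z": 0,"twist": 0,"jaw": 0.5},
    {"x": 0.05,"y": -0.5,"z": 0,"twist": 0,"jaw": 0.5},
    {"x": 0.06,"y": -0.6,"z": 0,"twist": 0,"jaw": 0.5},
    {"x": 0.07,"y": -0.7,"z": 0,"twist": 0,"jaw": 0.5},
    {"x": 0.08,"y": -0.8,"z": 0,"twist": 0,"jaw": 0.5},
    {"x": 0.09,"y": -0.9,"z": 0,"twist": 0,"jaw": 0.5},
    {"x": 0.1,"y": -1.0,"z": 0,"twist": 0,"jaw": 0.5}
  ]
}}

```text
clock: 8.23
eef_pos: [0.5324, 0.1719, 0.0182]
tool_rot: [-0.041, 0.709, 0.037, 0.703]
ft_force: [0.2, 1.1, -1.0]
grip_width: 0.0233
```

```bash
python3 st.py
```

```text
8.2333 [0.5324 0.1719 0.0182] jaw 6.33 [ 0.22  1.09 -0.96] 0.0233 down [-0.007 -0.006 -1.   ]
tip G -0.0691 0.0004 underside 0.0122 feed force 1.06 lat 0.34 jawerr -0.14
```

{"op": "step_arm", "data": {
  "series": [
    {"x": 0.01,"y": -0.1,"z": 0,"twist": 0,"jaw": 0.5},
    {"x": 0.02,"y": -0.2,"z": 0,"twist": 0,"jaw": 0.5},
    {"x": 0.03,"y": -0.3,"z": 0,"twist": 0,"jaw": 0.5},
    {"x": 0.04,"y": -0.4,"z": 0,"twist": 0,"jaw": 0.5}
  ]
}}

```text
clock: 8.57
eef_pos: [0.5327, 0.1679, 0.0182]
tool_rot: [-0.041, 0.709, 0.037, 0.703]
ft_force: [-0.6, 1.2, -1.2]
grip_width: 0.0233
```

```bash
python3 st.py
```

```text
8.5667 [0.5327 0.1679 0.0182] jaw 6.33 [-0.63  1.21 -1.2 ] 0.0233 down [-0.008 -0.006 -1.   ]
tip G -0.0651 0.0002 underside 0.0122 feed force 1.28 lat -0.48 jawerr -0.14
```

{"op": "step_arm", "data": {
  "series": [
    {"x": 0.01,"y": -0.1,"z": 0,"twist": 0,"jaw": 0.5},
    {"x": 0.02,"y": -0.2,"z": 0,"twist": 0,"jaw": 0.5},
    {"x": 0.03,"y": -0.3,"z": 0,"twist": 0,"jaw": 0.5},
    {"x": 0.05,"y": -0.4,"z": 0,"twist": 0,"jaw": 0.5}
  ]
}}

```text
clock: 8.9
eef_pos: [0.5328, 0.1654, 0.0184]
tool_rot: [-0.04, 0.709, 0.038, 0.703]
ft_force: [-2.4, 7.0, -0.8]
grip_width: 0.0232
```

{"op": "step_arm", "data": {
  "series": [
    {"x": 0.01,"y": -0.1,"z": 0,"twist": 0,"jaw": 0.5},
    {"x": 0.02,"y": -0.2,"z": 0,"twist": 0,"jaw": 0.5},
    {"x": 0.03,"y": -0.3,"z": 0,"twist": 0,"jaw": 0.5},
    {"x": 0.05,"y": -0.4,"z": 0,"twist": 0,"jaw": 0.5}
  ]
}}

```text
clock: 9.23
eef_pos: [0.5332, 0.1629, 0.0188]
tool_rot: [-0.039, 0.709, 0.04, 0.703]
ft_force: [-1.1, 6.2, 1.0]
grip_width: 0.0231
```

```bash
python3 st.py
```

```text
9.2333 [0.5332 0.1629 0.0188] jaw 6.4 [-1.07  6.24  1.  ] 0.0231 down [-0.008  0.    -1.   ]
tip G -0.06 0.0002 underside 0.0128 feed force 6.32 lat -0.36 jawerr -0.07
```

{"op": "step_arm", "data": {
  "series": [
    {"x": 0.01,"y": -0.1,"z": 0,"twist": 0,"jaw": 0.5},
    {"x": 0.02,"y": -0.2,"z": 0,"twist": 0,"jaw": 0.5},
    {"x": 0.03,"y": -0.3,"z": 0,"twist": 0,"jaw": 0.5},
    {"x": 0.04,"y": -0.4,"z": 0,"twist": 0,"jaw": 0.5},
    {"x": 0.06,"y": -0.5,"z": 0,"twist": 0,"jaw": 0.5},
    {"x": 0.07,"y": -0.6,"z": 0,"twist": 0,"jaw": 0.5}
  ]
}}

```text
clock: 9.73
eef_pos: [0.5336, 0.158, 0.0191]
tool_rot: [-0.039, 0.709, 0.041, 0.703]
ft_force: [-1.9, 6.9, 1.5]
grip_width: 0.0232
```

{"op": "step_arm", "data": {
  "series": [
    {"x": 0.01,"y": -0.1,"z": 0,"twist": 0,"jaw": 0.5},
    {"x": 0.02,"y": -0.2,"z": 0,"twist": 0,"jaw": 0.5},
    {"x": 0.03,"y": -0.3,"z": 0,"twist": 0,"jaw": 0.5},
    {"x": 0.04,"y": -0.4,"z": 0,"twist": 0,"jaw": 0.5},
    {"x": 0.06,"y": -0.5,"z": 0,"twist": 0,"jaw": 0.5},
    {"x": 0.07,"y": -0.6,"z": 0,"twist": 0,"jaw": 0.5}
  ]
}}

```text
clock: 10.23
eef_pos: [0.5338, 0.1529, 0.0193]
tool_rot: [-0.038, 0.709, 0.041, 0.703]
ft_force: [-2.4, 5.4, 2.0]
grip_width: 0.0232
```

```bash
python3 st.py
```

```text
10.2333 [0.5338 0.1529 0.0193] jaw 6.43 [-2.45  5.37  2.01] 0.0232 down [-0.009  0.004 -1.   ]
tip G -0.0501 -0.0003 underside 0.0133 feed force 5.62 lat -1.83 jawerr -0.04
```

{"op": "step_arm", "data": {
  "series": [
    {"x": 0.02,"y": -0.1,"z": -0.02,"twist": 0,"jaw": 0.5},
    {"x": 0.04,"y": -0.2,"z": -0.04,"twist": 0,"jaw": 0.5},
    {"x": 0.05,"y": -0.3,"z": -0.06,"twist": 0,"jaw": 0.5},
    {"x": 0.06,"y": -0.4,"z": -0.08,"twist": 0,"jaw": 0.5},
    {"x": 0.08,"y": -0.5,"z": -0.1,"twist": 0,"jaw": 0.5},
    {"x": 0.09,"y": -0.6,"z": -0.1,"twist": 0,"jaw": 0.5}
  ]
}}

```text
clock: 10.73
eef_pos: [0.5345, 0.148, 0.0186]
tool_rot: [-0.038, 0.709, 0.042, 0.703]
ft_force: [-2.7, 5.6, 0.9]
grip_width: 0.0231
```

{"op": "step_arm", "data": {
  "series": [
    {"x": 0.01,"y": -0.1,"z": 0,"twist": 0,"jaw": 0.5},
    {"x": 0.02,"y": -0.2,"z": 0,"twist": 0,"jaw": 0.5},
    {"x": 0.03,"y": -0.3,"z": 0,"twist": 0,"jaw": 0.5},
    {"x": 0.04,"y": -0.4,"z": 0,"twist": 0,"jaw": 0.5},
    {"x": 0.06,"y": -0.5,"z": 0,"twist": 0,"jaw": 0.5},
    {"x": 0.07,"y": -0.6,"z": 0,"twist": 0,"jaw": 0.5}
  ]
}}

```text
clock: 11.23
eef_pos: [0.535, 0.1432, 0.0189]
tool_rot: [-0.037, 0.709, 0.043, 0.703]
ft_force: [-1.4, 6.1, 1.6]
grip_width: 0.023
```

```bash
python3 st.py; python3 look.py l4 >/dev/null
```

```text
11.2333 [0.535  0.1432 0.0189] jaw 6.5 [-1.45  6.13  1.63] 0.023 down [-0.01   0.008 -1.   ]
tip G -0.0403 -0.0002 underside 0.0129 feed force 6.25 lat -0.75 jawerr 0.03
```

View pics/scene_l4.png

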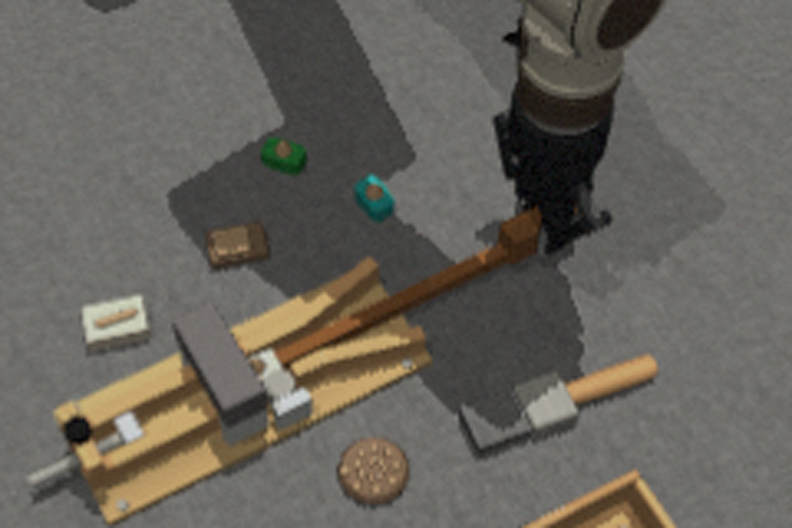

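The block is halfway past the shoe and the tip is still central. The tool has tilted slightly tip-down, so I'm raising it a little.

{"op": "step_arm", "data": {
  "series": [
    {"x": 0.01,"y": -0.1,"z": 0.04,"twist": 0,"jaw": 0.5},
    {"x": 0.02,"y": -0.2,"z": 0.07,"twist": 0,"jaw": 0.5},
    {"x": 0.03,"y": -0.3,"z": 0.1,"twist": 0,"jaw": 0.5},
    {"x": 0.04,"y": -0.4,"z": 0.1,"twist": 0,"jaw": 0.5},
    {"x": 0.06,"y": -0.5,"z": 0.1,"twist": 0,"jaw": 0.5},
    {"x": 0.07,"y": -0.6,"z": 0.1,"twist": 0,"jaw": 0.5}
  ]
}}

```text
clock: 11.83
eef_pos: [0.5355, 0.1378, 0.02]
tool_rot: [-0.037, 0.709, 0.044, 0.702]
ft_force: [-1.5, 4.6, -0.1]
grip_width: 0.0227
```

{"op": "step_arm", "data": {
  "series": [
    {"x": 0.01,"y": -0.1,"z": 0,"twist": 0,"jaw": 0.5},
    {"x": 0.02,"y": -0.2,"z": 0,"twist": 0,"jaw": 0.5},
    {"x": 0.03,"y": -0.3,"z": 0,"twist": 0,"jaw": 0.5},
    {"x": 0.04,"y": -0.4,"z": 0,"twist": 0,"jaw": 0.5},
    {"x": 0.06,"y": -0.5,"z": 0,"twist": 0,"jaw": 0.5},
    {"x": 0.07,"y": -0.6,"z": 0,"twist": 0,"jaw": 0.5},
    {"x": 0.08,"y": -0.7,"z": 0,"twist": 0,"jaw": 0.5}
  ]
}}

```text
clock: 12.42
eef_pos: [0.5365, 0.1302, 0.02]
tool_rot: [-0.037, 0.709, 0.043, 0.703]
ft_force: [-0.4, 0.4, -1.2]
grip_width: 0.023
```

```bash
python3 st.py
```

```text
12.4167 [0.5365 0.1302 0.02  ] jaw 6.5 [-0.38  0.39 -1.24] 0.023 down [-0.01   0.009 -1.   ]
tip G -0.0273 -0.0002 underside 0.014 feed force 0.43 lat -0.33 jawerr 0.03
```

{"op": "step_arm", "data": {
  "series": [
    {"x": 0.02,"y": -0.15,"z": 0,"twist": 0,"jaw": 0.5},
    {"x": 0.03,"y": -0.3,"z": 0,"twist": 0,"jaw": 0.5},
    {"x": 0.05,"y": -0.45,"z": 0,"twist": 0,"jaw": 0.5},
    {"x": 0.07,"y": -0.6,"z": 0,"twist": 0,"jaw": 0.5},
    {"x": 0.08,"y": -0.75,"z": 0,"twist": 0,"jaw": 0.5},
    {"x": 0.1,"y": -0.9,"z": 0,"twist": 0,"jaw": 0.5},
    {"x": 0.12,"y": -1.05,"z": 0,"twist": 0,"jaw": 0.5},
    {"x": 0.14,"y": -1.2,"z": 0,"twist": 0,"jaw": 0.5},
    {"x": 0.15,"y": -1.35,"z": 0,"twist": 0,"jaw": 0.5},
    {"x": 0.17,"y": -1.5,"z": 0,"twist": 0,"jaw": 0.5}
  ]
}}

```text
clock: 13.25
eef_pos: [0.5382, 0.1151, 0.02]
tool_rot: [-0.037, 0.709, 0.043, 0.703]
ft_force: [1.2, -0.2, -1.0]
grip_width: 0.0232
```

{"op": "step_arm", "data": {
  "series": [
    {"x": 0.02,"y": -0.15,"z": 0,"twist": 0,"jaw": 0.5},
    {"x": 0.03,"y": -0.3,"z": 0,"twist": 0,"jaw": 0.5},
    {"x": 0.05,"y": -0.45,"z": 0,"twist": 0,"jaw": 0.5},
    {"x": 0.07,"y": -0.6,"z": 0,"twist": 0,"jaw": 0.5},
    {"x": 0.08,"y": -0.75,"z": 0,"twist": 0,"jaw": 0.5},
    {"x": 0.1,"y": -0.9,"z": 0,"twist": 0,"jaw": 0.5},
    {"x": 0.12,"y": -1.05,"z": 0,"twist": 0,"jaw": 0.5},
    {"x": 0.14,"y": -1.2,"z": 0,"twist": 0,"jaw": 0.5},
    {"x": 0.15,"y": -1.35,"z": 0,"twist": 0,"jaw": 0.5},
    {"x": 0.17,"y": -1.5,"z": 0,"twist": 0,"jaw": 0.5}
  ]
}}

```text
clock: 14.08
eef_pos: [0.5399, 0.1, 0.02]
tool_rot: [-0.037, 0.709, 0.043, 0.703]
ft_force: [-0.4, 0.4, -0.5]
grip_width: 0.0231
```

```bash
python3 st.py; python3 look.py l5 >/dev/null
```

```text
14.0833 [0.5399 0.1    0.02  ] jaw 6.5 [-0.42  0.4  -0.52] 0.0231 down [-0.01   0.009 -1.   ]
tip G 0.0032 -0.0002 underside 0.014 feed force 0.45 lat -0.38 jawerr 0.03
```

View pics/scene_l5.png

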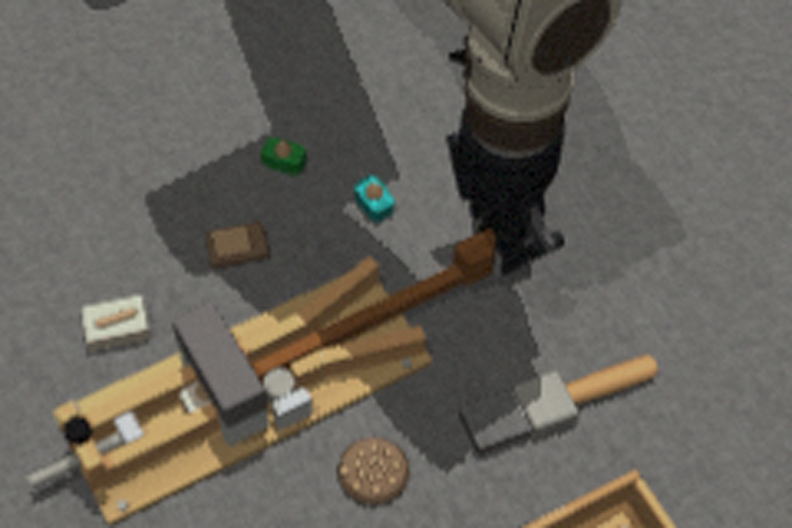

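View pics/top_l5.png

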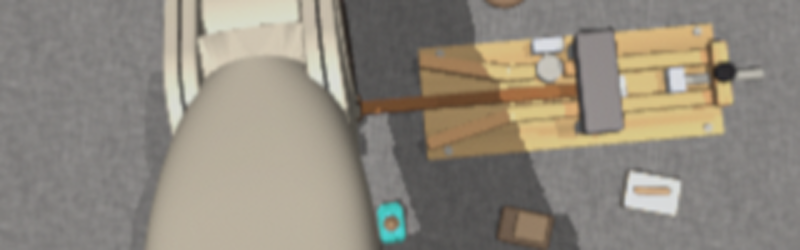

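{"op": "step_arm", "data": {
  "series": [
    {"x": 0.02,"y": -0.15,"z": 0,"twist": 0,"jaw": 0.5},
    {"x": 0.03,"y": -0.3,"z": 0,"twist": 0,"jaw": 0.5},
    {"x": 0.05,"y": -0.5,"z": 0,"twist": 0,"jaw": 0.5},
    {"x": 0.08,"y": -0.7,"z": 0,"twist": 0,"jaw": 0.5},
    {"x": 0.1,"y": -0.9,"z": 0,"twist": 0,"jaw": 0.5},
    {"x": 0.12,"y": -1.1,"z": 0,"twist": 0,"jaw": 0.5},
    {"x": 0.15,"y": -1.3,"z": 0,"twist": 0,"jaw": 0.5},
    {"x": 0.17,"y": -1.5,"z": 0,"twist": 0,"jaw": 0.5},
    {"x": 0.19,"y": -1.7,"z": 0,"twist": 0,"jaw": 0.5},
    {"x": 0.21,"y": -1.9,"z": 0,"twist": 0,"jaw": 0.5}
  ]
}}

```text
clock: 15.02
eef_pos: [0.542, 0.0806, 0.02]
tool_rot: [-0.037, 0.709, 0.043, 0.703]
ft_force: [0.6, 0.4, -1.1]
grip_width: 0.0232
```

{"op": "step_arm", "data": {
  "series": [
    {"x": 0.01,"y": -0.1,"z": 0,"twist": 0,"jaw": 0.5},
    {"x": 0.02,"y": -0.2,"z": 0,"twist": 0,"jaw": 0.5},
    {"x": 0.03,"y": -0.3,"z": 0,"twist": 0,"jaw": 0.5},
    {"x": 0.05,"y": -0.4,"z": 0,"twist": 0,"jaw": 0.5},
    {"x": 0.06,"y": -0.5,"z": 0,"twist": 0,"jaw": 0.5},
    {"x": 0.07,"y": -0.6,"z": 0,"twist": 0,"jaw": 0.5},
    {"x": 0.08,"y": -0.7,"z": 0,"twist": 0,"jaw": 0.5},
    {"x": 0.09,"y": -0.8,"z": 0,"twist": 0,"jaw": 0.5}
  ]
}}

```text
clock: 15.68
eef_pos: [0.543, 0.0725, 0.02]
tool_rot: [-0.037, 0.709, 0.043, 0.703]
ft_force: [-0.3, -0.2, -1.2]
grip_width: 0.0231
```

```bash
python3 st.py
```

```text
15.6833 [0.543  0.0725 0.02  ] jaw 6.48 [-0.26 -0.17 -1.24] 0.0231 down [-0.01   0.009 -1.   ]
tip G 0.0308 -0.0003 underside 0.014 feed force -0.14 lat -0.27 jawerr 0.01
```

Close to the stop now, so I'm creeping at 0.5–1 mm per row in short calls.

{"op": "step_arm", "data": {
  "series": [
    {"x": 0.01,"y": -0.1,"z": 0,"twist": 0,"jaw": 0.5},
    {"x": 0.02,"y": -0.2,"z": 0,"twist": 0,"jaw": 0.5},
    {"x": 0.03,"y": -0.3,"z": 0,"twist": 0,"jaw": 0.5},
    {"x": 0.05,"y": -0.4,"z": 0,"twist": 0,"jaw": 0.5}
  ]
}}

```text
clock: 16.02
eef_pos: [0.5435, 0.0684, 0.02]
tool_rot: [-0.037, 0.709, 0.043, 0.703]
ft_force: [0.3, 0.8, -0.8]
grip_width: 0.0231
```

{"op": "step_arm", "data": {
  "series": [
    {"x": 0.01,"y": -0.05,"z": 0,"twist": 0,"jaw": 0.5},
    {"x": 0.01,"y": -0.1,"z": 0,"twist": 0,"jaw": 0.5},
    {"x": 0.02,"y": -0.15,"z": 0,"twist": 0,"jaw": 0.5},
    {"x": 0.02,"y": -0.2,"z": 0,"twist": 0,"jaw": 0.5}
  ]
}}

```text
clock: 16.35
eef_pos: [0.5437, 0.0664, 0.02]
tool_rot: [-0.037, 0.709, 0.043, 0.703]
ft_force: [-0.0, 0.7, -2.0]
grip_width: 0.023
```

{"op": "step_arm", "data": {
  "series": [
    {"x": 0.01,"y": -0.05,"z": 0,"twist": 0,"jaw": 0.5},
    {"x": 0.01,"y": -0.1,"z": 0,"twist": 0,"jaw": 0.5},
    {"x": 0.02,"y": -0.15,"z": 0,"twist": 0,"jaw": 0.5},
    {"x": 0.02,"y": -0.2,"z": 0,"twist": 0,"jaw": 0.5}
  ]
}}

```text
clock: 16.68
eef_pos: [0.5439, 0.0644, 0.02]
tool_rot: [-0.037, 0.709, 0.043, 0.703]
ft_force: [0.8, 0.6, -0.9]
grip_width: 0.023
```

```bash
python3 st.py
```

```text
16.6833 [0.5439 0.0644 0.02  ] jaw 6.49 [ 0.78  0.61 -0.89] 0.023 down [-0.01   0.009 -1.   ]
tip G 0.0391 -0.0003 underside 0.014 feed force 0.52 lat 0.85 jawerr 0.02
```

{"op": "step_arm", "data": {
  "series": [
    {"x": 0.01,"y": -0.05,"z": 0,"twist": 0,"jaw": 0.5},
    {"x": 0.01,"y": -0.1,"z": 0,"twist": 0,"jaw": 0.5},
    {"x": 0.02,"y": -0.15,"z": 0,"twist": 0,"jaw": 0.5},
    {"x": 0.02,"y": -0.2,"z": 0,"twist": 0,"jaw": 0.5}
  ]
}}

```text
clock: 17.02
eef_pos: [0.5441, 0.0623, 0.02]
tool_rot: [-0.037, 0.709, 0.043, 0.703]
ft_force: [-0.1, -0.3, -0.8]
grip_width: 0.0232
```

{"op": "step_arm", "data": {
  "series": [
    {"x": 0.01,"y": -0.05,"z": 0,"twist": 0,"jaw": 0.5},
    {"x": 0.01,"y": -0.1,"z": 0,"twist": 0,"jaw": 0.5}
  ]
}}

```text
clock: 17.18
eef_pos: [0.5442, 0.0612, 0.02]
tool_rot: [-0.037, 0.709, 0.043, 0.703]
ft_force: [-0.3, 0.3, -0.4]
grip_width: 0.0232
```

{"op": "step_arm", "data": {
  "series": [
    {"x": 0.01,"y": -0.05,"z": 0,"twist": 0,"jaw": 0.5},
    {"x": 0.01,"y": -0.1,"z": 0,"twist": 0,"jaw": 0.5}
  ]
}}

```text
clock: 17.35
eef_pos: [0.5443, 0.0604, 0.02]
tool_rot: [-0.037, 0.709, 0.044, 0.703]
ft_force: [0.0, 2.3, -0.8]
grip_width: 0.0232
```

```bash
python3 st.py
```

```text
17.35 [0.5443 0.0604 0.02  ] jaw 6.49 [ 0.04  2.26 -0.8 ] 0.0232 down [-0.01   0.009 -1.   ]
tip G 0.043 -0.0003 underside 0.014 feed force 2.24 lat 0.3 jawerr 0.02
```

{"op": "step_arm", "data": {
  "series": [
    {"x": 0.0,"y": -0.05,"z": 0,"twist": 0,"jaw": 0.5},
    {"x": 0.01,"y": -0.1,"z": 0,"twist": 0,"jaw": 0.5},
    {"x": 0.02,"y": -0.15,"z": 0,"twist": 0,"jaw": 0.5}
  ]
}}

```text
clock: 17.6
eef_pos: [0.5443, 0.0604, 0.0202]
tool_rot: [-0.036, 0.709, 0.045, 0.703]
ft_force: [-1.5, 7.3, -0.2]
grip_width: 0.0229
```

```bash
python3 st.py
```

```text
17.6 [0.5443 0.0604 0.0202] jaw 6.54 [-1.5   7.34 -0.22] 0.0229 down [-0.01   0.012 -1.   ]
tip G 0.043 -0.0003 underside 0.0142 feed force 7.46 lat -0.66 jawerr 0.07
```

{"op": "step_arm", "data": {
  "series": [
    {"x": 0.02,"y": -0.16,"z": 0,"twist": 0,"jaw": 0.5},
    {"x": 0.02,"y": -0.2,"z": 0,"twist": 0,"jaw": 0.5},
    {"x": 0.02,"y": -0.2,"z": 0,"twist": 0,"jaw": 0.5},
    {"x": 0.02,"y": -0.2,"z": 0,"twist": 0,"jaw": 0.5},
    {"x": 0.02,"y": -0.2,"z": 0,"twist": 0,"jaw": 0.5},
    {"x": 0.02,"y": -0.2,"z": 0,"twist": 0,"jaw": 0.5}
  ]
}}

```text
clock: 18.1
eef_pos: [0.5442, 0.0604, 0.0204]
tool_rot: [-0.035, 0.709, 0.047, 0.702]
ft_force: [-1.4, 7.1, 2.0]
grip_width: 0.0232
```

```bash
python3 st.py
```

```text
18.1 [0.5442 0.0604 0.0204] jaw 6.61 [-1.45  7.08  2.  ] 0.0232 down [-0.011  0.016 -1.   ]
tip G 0.043 -0.0004 underside 0.0144 feed force 7.2 lat -0.64 jawerr 0.14
```

{"op": "step_arm", "data": {
  "series": [
    {"x": 0.02,"y": -0.18,"z": 0,"twist": 0,"jaw": 0.5},
    {"x": 0.02,"y": -0.22,"z": 0,"twist": 0,"jaw": 0.5},
    {"x": 0.02,"y": -0.22,"z": 0,"twist": 0,"jaw": 0.5},
    {"x": 0.02,"y": -0.22,"z": 0,"twist": 0,"jaw": 0.5},
    {"x": 0.02,"y": -0.22,"z": 0,"twist": 0,"jaw": 0.5},
    {"x": 0.02,"y": -0.22,"z": 0,"twist": 0,"jaw": 0.5},
    {"x": 0.02,"y": -0.22,"z": 0,"twist": 0,"jaw": 0.5},
    {"x": 0.02,"y": -0.22,"z": 0,"twist": 0,"jaw": 0.5}
  ]
}}

```text
clock: 18.77
eef_pos: [0.5441, 0.0604, 0.0209]
tool_rot: [-0.034, 0.709, 0.048, 0.702]
ft_force: [-2.8, 8.9, 2.2]
grip_width: 0.0232
```

```bash
python3 st.py;python3 look.py l6 >/dev/null
```

```text
18.7667 [0.5441 0.0604 0.0209] jaw 6.68 [-2.79  8.91  2.24] 0.0232 down [-0.011  0.02  -1.   ]
tip G 0.043 -0.0005 underside 0.0149 feed force 9.17 lat -1.77 jawerr 0.21
```

View pics/scene_l6.png

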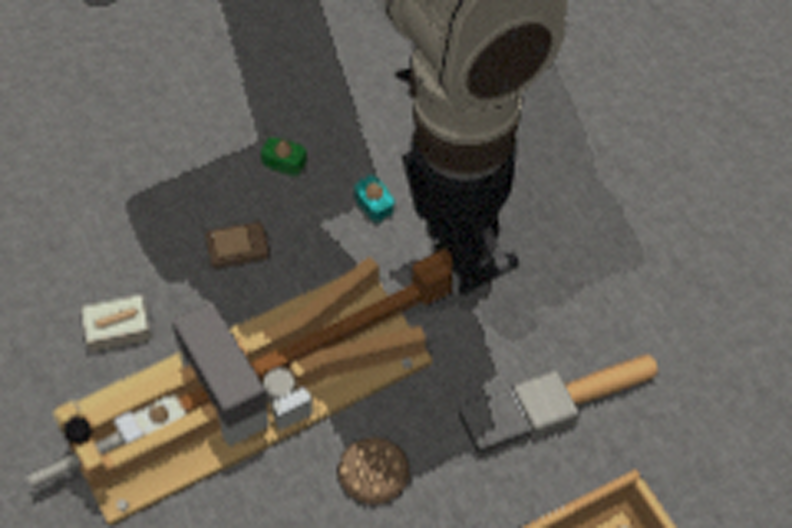

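View pics/top_l6.png

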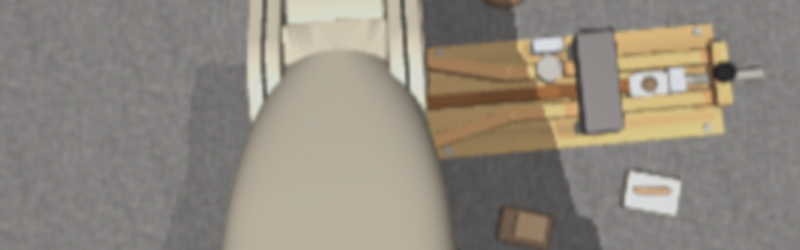

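The block bears on the slide with a feed force of 9.2 N, and it has been held for over 1 s. I'm withdrawing the stick straight back along the guide axis.

{"op": "step_arm", "data": {
  "series": [
    {"x": -0.03,"y": 0.3,"z": 0.1,"twist": 0,"jaw": 0.5},
    {"x": -0.1,"y": 0.9,"z": 0.2,"twist": -0.1,"jaw": 0.5},
    {"x": -0.2,"y": 1.8,"z": 0.2,"twist": -0.2,"jaw": 0.5},
    {"x": -0.32,"y": 2.8,"z": 0.2,"twist": -0.2,"jaw": 0.5},
    {"x": -0.43,"y": 3.8,"z": 0.2,"twist": -0.2,"jaw": 0.5},
    {"x": -0.54,"y": 4.8,"z": 0.2,"twist": -0.2,"jaw": 0.5},
    {"x": -0.66,"y": 5.8,"z": 0.2,"twist": -0.2,"jaw": 0.5},
    {"x": -0.77,"y": 6.8,"z": 0.2,"twist": -0.2,"jaw": 0.5},
    {"x": -0.88,"y": 7.8,"z": 0.2,"twist": -0.2,"jaw": 0.5},
    {"x": -1.0,"y": 8.8,"z": 0.2,"twist": -0.2,"jaw": 0.5}
  ]
}}

```text
clock: 19.7
eef_pos: [0.5339, 0.1496, 0.0229]
tool_rot: [-0.033, 0.709, 0.047, 0.702]
ft_force: [-0.3, 0.4, -1.5]
grip_width: 0.0231
```

```bash
python3 st.py
```

```text
19.7 [0.5339 0.1496 0.0229] jaw 6.5 [-0.3   0.41 -1.54] 0.0231 down [-0.011  0.02  -1.   ]
tip G -0.0467 -0.0006 underside 0.0169 feed force 0.45 lat -0.25 jawerr 0.03
```

{"op": "step_arm", "data": {
  "series": [
    {"x": -0.11,"y": 1.0,"z": 0,"twist": 0,"jaw": 0.5},
    {"x": -0.27,"y": 2.4,"z": 0,"twist": 0,"jaw": 0.5},
    {"x": -0.45,"y": 4.0,"z": 0,"twist": 0,"jaw": 0.5},
    {"x": -0.65,"y": 5.8,"z": 0,"twist": 0,"jaw": 0.5},
    {"x": -0.86,"y": 7.6,"z": 0,"twist": 0,"jaw": 0.5},
    {"x": -1.08,"y": 9.5,"z": 0,"twist": 0,"jaw": 0.5},
    {"x": -1.3,"y": 11.5,"z": 0,"twist": 0,"jaw": 0.5},
    {"x": -1.52,"y": 13.4,"z": 0,"twist": 0,"jaw": 0.5},
    {"x": -1.7,"y": 15,"z": 0,"twist": 0,"jaw": 0.5},
    {"x": -1.8,"y": 16,"z": 0,"twist": 0,"jaw": 0.5}
  ]
}}

```text
clock: 20.53
eef_pos: [0.5154, 0.3122, 0.0228]
tool_rot: [-0.033, 0.709, 0.048, 0.702]
ft_force: [0.4, 0.1, -1.9]
grip_width: 0.0232
```

```bash
python3 st.py;python3 look.py l7 >/dev/null
```

```text
20.5333 [0.5154 0.3122 0.0228] jaw 6.61 [ 0.41  0.09 -1.89] 0.0232 down [-0.011  0.021 -1.   ]
tip G -0.2105 -0.0007 underside 0.0168 feed force 0.04 lat 0.42 jawerr 0.14
```

View pics/top_l7.png

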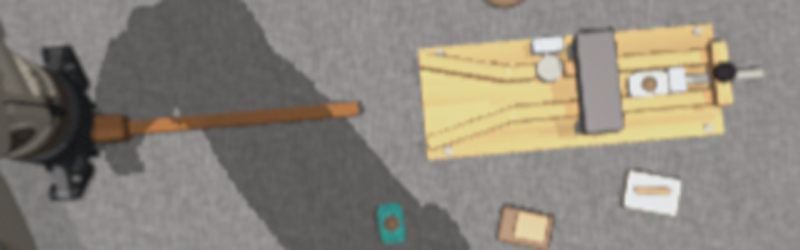

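View pics/scene_l7.png

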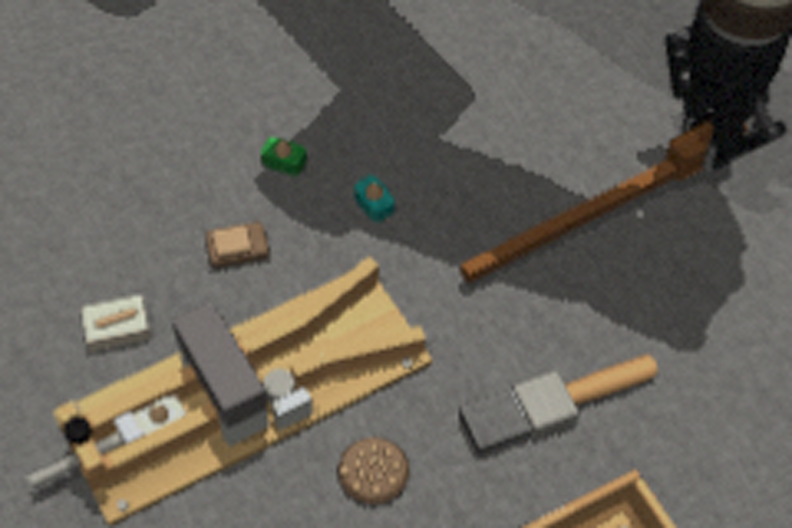

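{"op": "step_arm", "data": {
  "series": [
    {"x": 0,"y": 0,"z": -0.4,"twist": 0,"jaw": 0.5},
    {"x": 0,"y": 0,"z": -0.8,"twist": 0,"jaw": 0.5},
    {"x": 0,"y": 0,"z": -1.1,"twist": 0,"jaw": 0.5},
    {"x": 0,"y": 0,"z": -1.3,"twist": 0,"jaw": 0.5},
    {"x": 0,"y": 0,"z": -1.45,"twist": 0,"jaw": 0.5},
    {"x": 0,"y": 0,"z": -1.55,"twist": 0,"jaw": 0.5},
    {"x": 0,"y": 0,"z": -1.55,"twist": 0,"jaw": 0.5}
  ]
}}

```text
clock: 21.22
eef_pos: [0.5156, 0.311, 0.0072]
tool_rot: [-0.034, 0.709, 0.048, 0.702]
ft_force: [-0.6, -0.6, 0.9]
grip_width: 0.0231
```

```bash
python3 st.py
```

```text
21.2167 [0.5156 0.311  0.0072] jaw 6.61 [-0.63 -0.58  0.94] 0.0231 down [-0.011  0.019 -1.   ]
tip G -0.2092 -0.0006 underside 0.0012 feed force -0.51 lat -0.69 jawerr 0.14
```

{"op": "step_arm", "data": {
  "series": [
    {"x": 0,"y": 0,"z": -0.1,"twist": 0,"jaw": 2.2},
    {"x": 0,"y": 0,"z": -0.1,"twist": 0,"jaw": 2.6},
    {"x": 0,"y": 0,"z": -0.1,"twist": 0,"jaw": 3},
    {"x": 0,"y": 0,"z": -0.1,"twist": 0,"jaw": 4},
    {"x": 0,"y": 0,"z": -0.1,"twist": 0,"jaw": 5},
    {"x": 0,"y": 0,"z": -0.1,"twist": 0,"jaw": 5.5},
    {"x": 0,"y": 0,"z": -0.1,"twist": 0,"jaw": 5.5}
  ]
}}

```text
clock: 21.8
eef_pos: [0.5156, 0.311, 0.0062]
tool_rot: [-0.034, 0.709, 0.048, 0.702]
ft_force: [-0.3, 0.7, 0.4]
grip_width: 0.0548
```

```bash
python3 st.py
```

```text
21.8 [0.5156 0.311  0.0062] jaw 6.62 [-0.32  0.74  0.43] 0.0548 down [-0.011  0.019 -1.   ]
tip G -0.2093 -0.0005 underside 0.0002 feed force 0.77 lat -0.23 jawerr 0.15
```

{"op": "step_arm", "data": {
  "series": [
    {"x": 0,"y": 0,"z": 0.7,"twist": 0,"jaw": 5.5},
    {"x": 0,"y": 0,"z": 2,"twist": 0,"jaw": 5.5},
    {"x": 0,"y": 0,"z": 4,"twist": 0,"jaw": 5.5},
    {"x": -0.5,"y": 0.5,"z": 7,"twist": 0,"jaw": 5.5},
    {"x": -2,"y": 2,"z": 10,"twist": 0,"jaw": 5.5},
    {"x": -4,"y": 4,"z": 12,"twist": 0,"jaw": 5.5},
    {"x": -6,"y": 6,"z": 13,"twist": 0,"jaw": 5.5},
    {"x": -8,"y": 8,"z": 13.5,"twist": 0,"jaw": 5.5},
    {"x": -9,"y": 9,"z": 13.5,"twist": 0,"jaw": 5.5},
    {"x": -9,"y": 9,"z": 13.5,"twist": 0,"jaw": 5.5}
  ]
}}

```text
clock: 22.63
eef_pos: [0.4237, 0.4033, 0.1421]
tool_rot: [-0.035, 0.709, 0.05, 0.703]
ft_force: [0.6, -0.5, -0.2]
grip_width: 0.055
```

```bash
python3 st.py;python3 look.py l8
python3 - <<'E'
from h import *
p=np.load("top_l8.npz")["p"]
cv2.imwrite("pics/g8.png",cv2.resize(p[160:235,255:415,::-1],None,fx=5,fy=5,interpolation=cv2.INTER_CUBIC))
cv2.imwrite("pics/full8.png",p[:,:,::-1])
a=np.load("top0.npz")["p"].astype(int)
E
```

```text
22.6333 [0.4237 0.4033 0.1421] jaw 6.87 [ 0.61 -0.51 -0.16] 0.055 down [-0.01   0.021 -1.   ]
tip G -0.3113 -0.0815 underside 0.1361 feed force -0.58 lat 0.54 jawerr 0.4
(156, 206, 43, 7) ((177.01467895507812, 209.191162109375), (3.4513425827026367, 42.33646774291992), 85.60128784179688)
    [-0.3988 -0.0022  0.0132]
    [-0.3811 -0.0018  0.0148]
    [-0.3512 -0.0015  0.015 ]
    [-0.3442 -0.002   0.0139]
    [-0.3379 -0.0014  0.0142]
    [-0.329  -0.003   0.0144]
(123, 208, 30, 10) ((137.41372680664062, 212.20579528808594), (8.314876556396484, 29.00228500366211), 86.18592071533203)
    [-0.4744 -0.0014  0.0368]
    [-0.4648 -0.0021  0.0365]
    [-0.451  -0.0035  0.036 ]
    [-0.4445 -0.003   0.0366]
    [-0.438  -0.0044  0.0363]
    [-0.4283 -0.0076  0.0354]
```

View pics/g8.png

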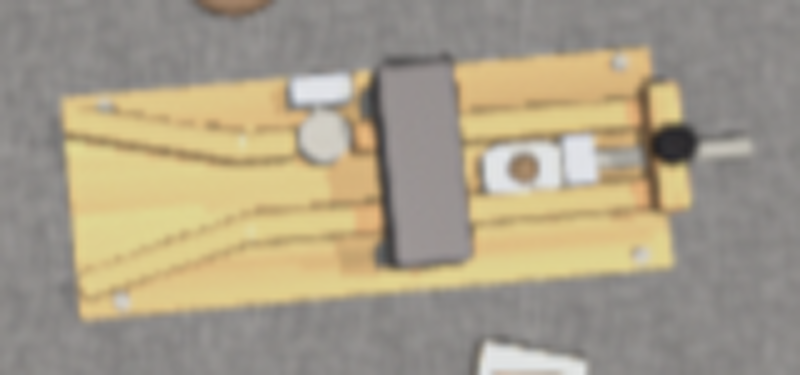

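View pics/full8.png

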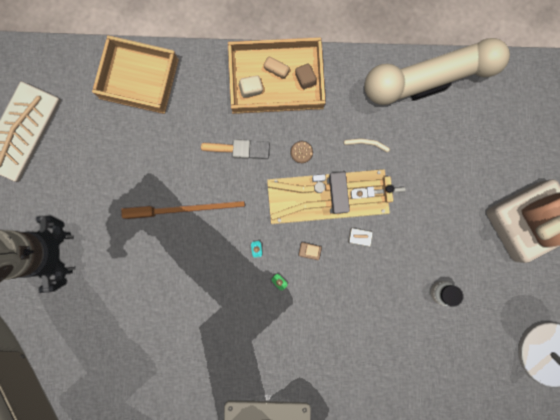

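View pics/scene_l8.png

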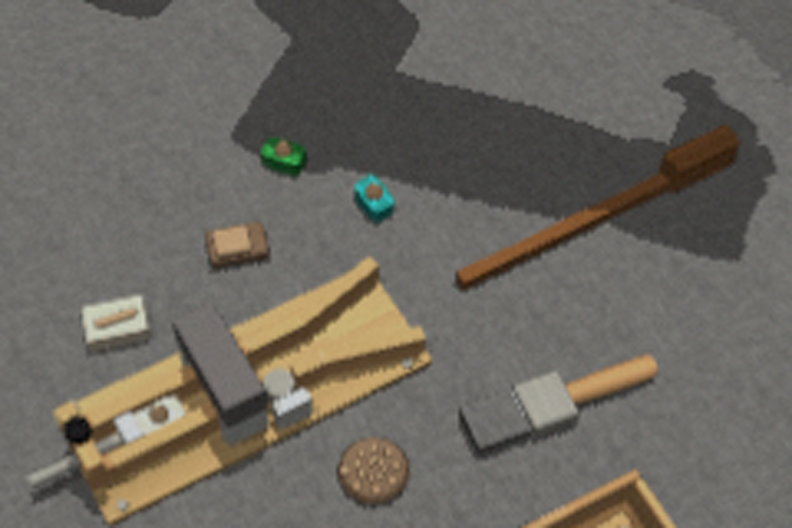

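The block sits straight against the slide at (360,194). The stick lies flat with its blade top at 14 mm and handle top at 36 mm. The bystanders are where they started.

{"op": "step_arm", "data": {
  "series": [
    {"x": 0,"y": 0,"z": 0,"twist": 0,"jaw": 5.5},
    {"x": 0,"y": 0,"z": 0,"twist": 0,"jaw": 5.5},
    {"x": 0,"y": 0,"z": 0,"twist": 0,"jaw": 5.5},
    {"x": 0,"y": 0,"z": 0,"twist": 0,"jaw": 5.5}
  ]
}}

```text
clock: 23.07
eef_pos: [0.4259, 0.4001, 0.1405]
tool_rot: [-0.034, 0.709, 0.047, 0.702]
ft_force: [0.4, 0.5, -1.1]
grip_width: 0.0548
```

Run:
```python
from h import *
O=np.array([.56562,-.13914,0]);a=np.array([.11264,-.99364,0]);Y=np.array([.99364,.11264,0])
P=cz([(483,148),(563,142),(567,187),(486,193)],255,160,.024)-O;print((P@a).round(4),(P@Y).round(4),(P@a).mean())
print(bot.job_done())
```

```text
[0.0432 0.0806 0.0802 0.0424] [ 0.0101  0.0097 -0.0114 -0.011 ] 0.06158221459030657
the job is handed in; nothing more can be done
None
```

I gripped the stick by its handle, fed the block past the shoe and under the bridge, and found the stop by feel. I then drew the stick straight out, laid it flat behind the mouth and handed the job in at 23.1 s. No verdict is reported.

- **Shoe:** the drag read about 5.5 to 7 N.
- **Stop:** contact came with the blade tip at guide x = 43 mm. That puts the stop face at about 79 mm, which agrees with the camera.
- **Press:** the wrist readings were 7.5, 7.2 and 9.2 N over about 1.1 s. Force was read only at the end of each move, so peaks between readings were not seen; the largest reading was 9.2 N.
- **Block:** in the last picture it lies straight against the stop, with its centre at guide x of about 61 mm.
- **Stick:** depth readings put the blade top at about 14 mm and the handle top at about 36 mm, so it lies flat. By the arm's reading at release, its tip was at about guide x = -209 mm.
- **Other things:** the other objects looked unmoved by eye in before and after pictures; I did not measure their shifts. The gripper is open and clear of everything.

One small deviation: the tool tilted about 0.025 rad tip-down during the push. I made up for it in height, and it did not affect how the stick finally lies.

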